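# Unlock, set and switch on the cup warmer

### The job

Get the cup warmer going for the mug that stands on it: slide the red lock bar fully to the left, out of the way of the dial, then turn the dial clockwise by pushing its finger post round until the white pointer line stands at the orange tab. Only after that, push the power lever fully over to the left to switch the warmer on. Leave the mug standing on its plate, the tab where it is, and the shakers and the lemon alone.

Things in the scene. Friction and masses are not known exactly. Their poses are not given: they have to be found in the camera images.
- warmer: Cup warmer: fixed flat white slab, 180 mm deep (x) by 320 wide (y), top 26 high. Origin under its centre, on the worktop; x away from the robot, y left, z up. 'Local' positions are mm in this frame. Dial axis at (-12, -85); mug plate 108 across, 30 high, centre (0, 95); red lock bar left of the dial at x -12; power lever behind, at x 60. Only the mug rises above 94.
- dial (a joint): Black dial, 110 mm across, top at local z 38. At 0 its white pointer line points along local +x (away); grows clockwise from above: at q it points along local (cos q, -sin q). Range -3.0 to 1.8; starts at -2.88 to -2.40 (towards the robot, a little left). It must go clockwise, past the left and the far side. Friction 0.06 N m (1.5 N at the post); stays where left.
- pointer_tip (a point): Outer end of the dial's white pointer line, 55 mm from the dial axis on the dial's top face.
- post_top (a point): Top centre of the dial's aluminium finger post: 16 mm diameter, on the pointer line 40 mm from the dial axis, standing from local z 38 to 66.
- tab (a joint): Angle of the orange index tab on the ring round the dial, counted just like the dial's angle: the dial is set when both are equal. Stands between -0.5 and 1.2; stiff (0.6 N m), not to be moved.
- tab_mark (a point): Inner end of the orange tab, 58 mm from the dial axis; the tab is 13 mm long, 12 mm wide, its top at local z 36.
- lock (a joint): Red lock bar, sliding along local y: 0 locked, 0.040 m fully open (to the left). Friction 1.5 N, stays where left. Locked, it lies across the post's path and stops it at about -1.95. Its inner part is 14 mm thick: local x -19 to -5, y -55 to -25, z 41 to 67; a 22 mm block follows on the left, footed on the slab. Push its inner end face outwards from over the middle of the dial.
- lock_face (a point): Centre of the bar's inner end face (looks to local -y, towards the dial axis); local (-12, -55, 56) when locked.
- power (a joint): Power lever: 0 leaning right (off), 0.9 leaning left (on); pivot axis along local x at local (60, 5, 36), 50 mm from pivot to tip centre, leaning 0.45 rad to the right at 0 and 0.45 rad to the left at 0.9. Moves against about 1 N and stays where it is left.
- power_tip (a point): Centre of the rounded black tip of the power lever, 16 mm thick, local z about 81 at both ends of its swing and 86 midway.
- mug: Green and white mug, 86 mm across, 99 mm tall, loose, standing on the warmer's plate; handle pointing left, away from the dial; origin at the height of its underside, 16 mm from the mug's axis towards the handle; z up.
- salt: Salt shaker with white contents, 44 mm diameter, 90 mm tall, loose behind the warmer; origin under its centre.
- pepper: Pepper shaker with grey contents, 44 mm diameter, 90 mm tall, loose behind the warmer; origin under its centre.
- lemon: Yellow lemon, about 71 x 53 x 51 mm, loose behind the warmer; origin under its centre.

How it is judged:
On the way, in this order (a step that is already met when the one before it is completed fails the run):
1. the lock bar is slid fully to the left while the dial is still near its start and the power lever is off (value of joint lock above 0.035 m and value of joint dial below -1.8 rad and value of joint power below 0.35 rad), for 0.2 s.
2. the pointer stands at the tab while the power lever is still off (horizontal distance between pointer_tip and tab_mark below 0.0075 m and value of joint lock above 0.035 m and value of joint power below 0.35 rad), for 0.3 s.
3. the power lever is pushed fully left, the pointer still at the tab (horizontal distance between pointer_tip and tab_mark below 0.0075 m and value of joint power above 0.75 rad), for 0.2 s.
At the end, for the whole second after the job is handed in: Pointer tip within 7.5 mm (horizontally) of the tab's inner end, that is about 7 degrees either way; lock bar at least 35 of its 40 mm open; power lever at 0.75 rad or more (of 0.9); dial at rest; mug upright within 15 mm of its start (all of step 3 and value of joint lock above 0.035 m and velocity of joint dial between -0.05 and 0.05 rad/s and angle between mug's own z axis and vertical below 0.1 rad and distance of mug from where it was at the start of the episode below 0.015 m); the robot touches nothing.
It fails at once if the mug is tipped or shoved by more than 15 mm (angle between mug's own z axis and vertical above 0.25 rad or distance of mug from where it was at the start of the episode above 0.015 m).
It fails at once if the orange tab is shifted by more than 4 mm (distance of tab_mark from where it was at the start of the episode above 0.004 m).
It fails at once if a shaker or the lemon is moved by more than 20 mm (distance of any of salt, pepper, lemon from where it was at the start of the episode above 0.02 m).
It also fails if it takes over 64 s, if anything falls off the work surface, if the arm or the gripper's body presses on something with over 40 N, if the wrist force passes 120 N, or if a joint passes its speed limit or range.

### The arm

A 6-joint arm with a two-finger parallel gripper is mounted at the origin on a cart in front of the work surface, level with it; the furniture and walls round the work are solid. World frame = base frame: x ahead of the robot, y to its left, z up, the work surface at z = 0. Lengths are in m, angles in rad, forces in N, time in s.
With the tool pointing down it reaches from about 0.375 to 0.9 m from the base axis. Payload 3.1 kg.
Tool frame: the origin (TCP) lies on the centre line of the jaws, within the pads' length; the fingertips stand 25 mm ahead of it and the grasp point (between the pads) lies 6 mm ahead of it (manip.tip_extent is the distance from the TCP to the fingertips, in m); z points along the fingers, y is the line along which they close (so a half turn about z gives the same grasp; the last joint's range is limited). The gripper opens to 85 mm and grips with 20 to 120 N. Pads are 22 mm wide; open, the fingers measure 114 mm over their backs; the gripper's body (76 mm by 85 mm) begins 54 mm behind the grasp point. The pads swing forward as they close: fully open they stand 13 mm farther back than shut.
Start: joints at [-1.425, 0.527, 1.433, -0, 1.181, -0.178], TCP at [0.199, -0.592, 0.23] pointing down, gripper open.
Joint ranges: [-3.08, 3.08], [-0.75, 2.2], [0.22, 2.44], [-1.43, 4.57], [0, 2.65], [-2.85, 2.85]. Speed limits (rad/s): [2.79, 2.79, 3.14, 3.14, 3.14, 3.14].

### API

Orientations are given as a unit quaternion [x, y, z, w].
In Python, from station import readout, imaging, order, manip gives the robot as it stands.
- The arm moves only by the tool move_arm, never from a script. Its argument "rows" is a list of rows, each a list of 7 numbers: the turn, a rotation vector about the tool's x, y, z in degrees, then the shift along the tool's x, y, z in mm, then the closure, from 0 (fully open) to 1 (shut). A call has 1 to 12 rows; each row is the pose to reach, as a shift and turn from the pose commanded when the call began, along the tool's axes at that moment; what a row does not reach only later rows make up. A row lasts 1/12 s, in which the tool goes at most 41.7 mm and 7.16 degrees, less where a joint would pass 70% of its speed; a pose out of reach is approached as far as the arm can. A call with a gripper value outside its range is refused whole. The fingers move at their own pace and stop on an object; "squeeze" is the grip in N (left out, the last holds). Time passes only in rows, so rows that repeat a pose let the fingers close. It gives the time, the measured TCP pose, the force, the opening and the grip force at its end, in the units of the state.
- readout.sense(): the state, without advancing time (a new reading comes with each control period).
- imaging.snapshot(name): name is "scene" or "top" or "wrist"; returns a dict with "img" (384x512x3 uint8, red, green, blue), "z_map" (384x512 float32, m along the optical axis (not along the pixel's ray), 0 where there is no reading), "fovy" (degrees; the focal length in pixels is half the picture's height over the tangent of half this angle, whatever the lens; pixels are square), "cx", "cy" (the principal point, pixels), "rvec" (rotation vector, rad) and "tvec" (3), from world to camera coordinates, as OpenCV has them. Camera axes: x right, y down, z forward; pixel columns grow to the right and rows downward; lengths in m; the calibration is good to about 2 mm. A picture is of the moment at which its call begins.
- order.sign_off(): hands the job in; it is judged then, once.
The state is a dict: "t": time; "q": joint angles; "qd": joint speeds; "tau": joint torques, N m; "tcp_pos": TCP position; "tool_rot": TCP orientation; "force": force on the tool from outside, world axes, zero at the start; "ft_torque": the same for the moment, N m; "finger_gap": opening from 0.0 (shut) to 1.0 (fully open); "gripper_force": force on a finger pad.
Only numpy, scipy, OpenCV 4.12 (cv2) and the standard library are available. Lean on these libraries where they do the work, as an engineer would, in place of code of your own. Each camera call takes 0.05 s, during which the arm holds its last target. There are 200 camera calls.

## Working session

There is one attempt and no reset: what is moved stays moved. The work goes in short steps, Python scripts to look and compute and a tool call to move; the robot and the scene stay as the last step left them, time stands still between calls to the robot, and variables do not carry over. Pictures are saved under pics/ and viewed, at most 12 in all, crops included, and the job is handed in when it is done.

Besides the shell and the picture viewer there is one more tool, called as name(argument=value, ...) on one line, values as JSON. move_arm: Moves the arm, as the interface text tells. Its arguments: {"type":"object","properties":{"rows":{"type":"array"},"squeeze":{"type":"number"}},"required":["rows"]}

```bash
mkdir -p pics; ls
python3 - <<'E'
from station import readout, imaging, manip
import cv2, numpy as np
print(readout.sense(), manip.tip_extent)
for n in("scene","top"):
    s=imaging.snapshot(n); cv2.imwrite(f"pics/{n}0.png",cv2.resize(s["img"][:,:,::-1],(800,600),interpolation=cv2.INTER_CUBIC)); np.savez(f"{n}0.npz",**s)
    print(n,s["fovy"],s["cx"],s["cy"],s["rvec"],s["tvec"])
E
```

```text
pics
{'t': 0.0, 'q': array([-1.42449594e+00,  5.28472862e-01,  1.43393621e+00,  3.43500023e-05,
        1.18135389e+00, -1.78507278e-01]), 'qd': array([ 0.0013044 , -0.00118637, -0.00020006, -0.0012855 , -0.00023375,
        0.0020654 ]), 'tau': array([-5.57373696e-04, -4.42351341e+01, -1.78028798e+01, -4.31115632e-04,
        8.59119667e-03, -1.46032971e-05]), 'tcp_pos': array([ 0.19937966, -0.59158186,  0.22861871]), 'tool_rot': array([ 9.86841933e-01,  1.61684327e-01,  3.33537734e-05, -1.08475781e-03]), 'force': array([ 0.90379928,  0.58611583, -0.40058299]), 'ft_torque': array([ 0.00883233,  0.02455258, -0.0042146 ]), 'gripper_force': 0.0, 'finger_gap': 0.9979244747081918} 0.025
scene 56.599427266732484 244.19447161321173 196.38913087030403 [ 2.0473586   0.61985247 -0.33717844] [-0.62328486 -0.02202537  1.03949468]
top 49.542076366467235 260.7800279443224 189.53888900562458 [ 1.97979612 -2.19363533  0.28371689] [0.24656703 0.62884576 0.7768495 ]
```

View pics/scene0.png

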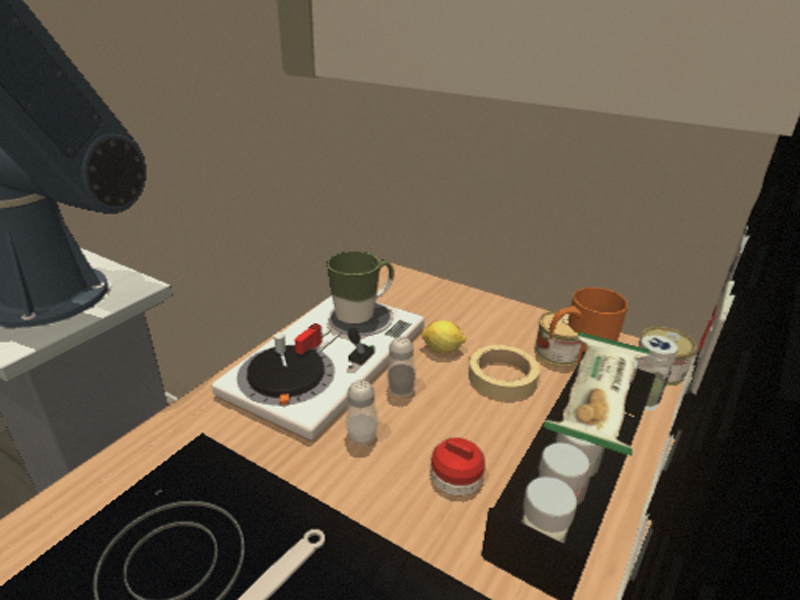

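View pics/top0.png

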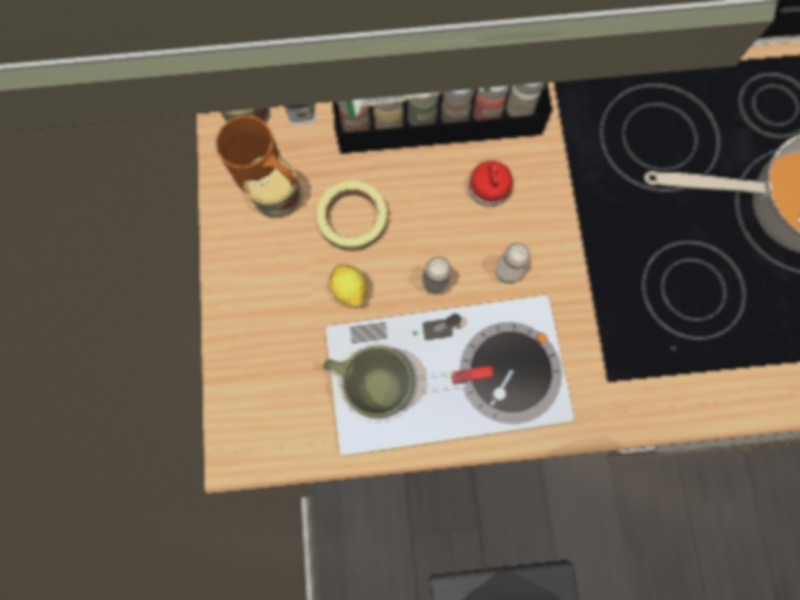

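The top view shows the slab corners at about (327,325), (548,297), (572,418) and (341,454). The dial centre is near (511,370), the post at (499,394), the tab at (542,338), the lock bar at (473,375) and the lever tip at (454,321). Next I'll enlarge it.

```bash
cat > h.py <<'E'
import numpy as np, cv2
def cam(s):
    h=s["img"].shape[0]; f=h/2/np.tan(np.radians(float(s["fovy"]))/2)
    K=np.array([[f,0,float(s["cx"])],[0,f,float(s["cy"])],[0,0,1]])
    return K,cv2.Rodrigues(np.array(s["rvec"],float))[0],np.array(s["tvec"],float).ravel()
def on_z(s,uv,z):
    K,R,t=cam(s); d=R.T@np.linalg.solve(K,[uv[0],uv[1],1]); c=-R.T@t
    return c+d*(z-c[2])/d[2]
def proj(s,P):
    K,R,t=cam(s); return cv2.projectPoints(np.array(P,float).reshape(-1,3),cv2.Rodrigues(R)[0],t,K,None)[0].reshape(-1,2)
E
python3 - <<'E'
import numpy as np,cv2
from h import *
s=np.load("top0.npz"); im=s["img"]
c=im[180:300,200:376]; cv2.imwrite("pics/topc.png",cv2.resize(c[:,:,::-1],None,fx=4.5,fy=4.5,interpolation=cv2.INTER_CUBIC))
# slab mask: white, low saturation; line fits by minAreaRect of hull on z=0.026
k=.64
for p in [(327,325),(548,297),(572,418),(341,454)]: print(on_z(s,np.array(p)*k,.026))
s=np.load("scene0.npz"); c=s["img"][150:290,130:280]; cv2.imwrite("pics/scenec.png",cv2.resize(c[:,:,::-1],None,fx=4.2,fy=4.2,interpolation=cv2.INTER_CUBIC))
E
```

```text
[0.63548798 0.2952777  0.026     ]
[ 0.64388352 -0.01719905  0.026     ]
[ 0.47448757 -0.02288626  0.026     ]
[0.45930901 0.28918124 0.026     ]
```

View pics/topc.png

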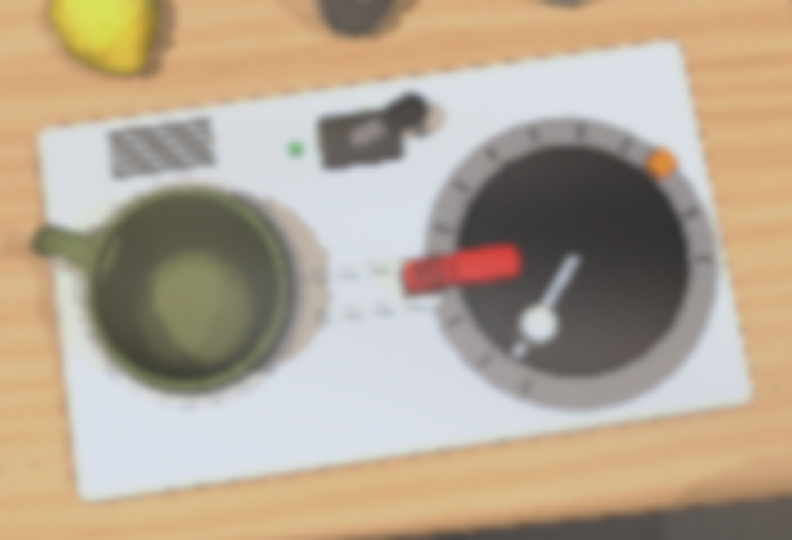

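View pics/scenec.png

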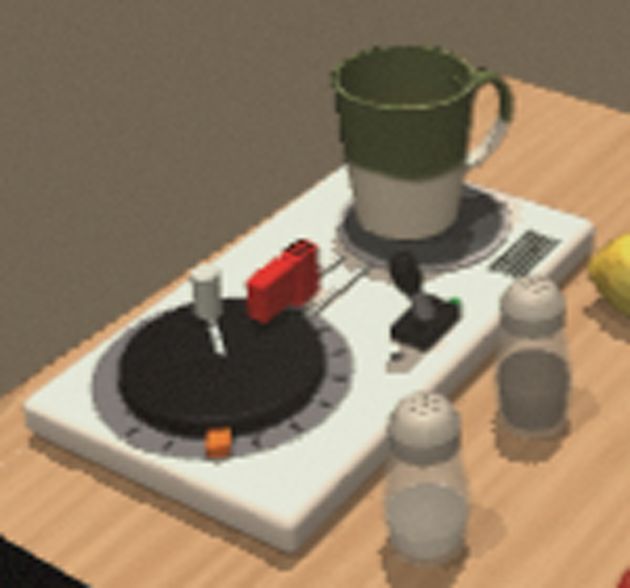

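The crops give, in top crop pixels: slab corners (42,130), (682,40), (752,400), (82,500), pointer (575,257) to (518,355), post top (540,324), tab (662,163), bar end (521,260) and lever tip (408,110). In scene crop pixels: post (206,270), tab (218,443) and lever tip (404,270). I'll fit the warmer pose jointly from these.

```bash
cat >> h.py <<'E'
def W(x,y,a,p):
    p=np.array(p,float); c,s_=np.cos(a),np.sin(a)
    return np.array([x+c*p[0]-s_*p[1], y+s_*p[0]+c*p[1], p[2]])
def dl(q,r,z): return [-.012+r*np.cos(q),-.085-r*np.sin(q),z]
E
python3 - <<'E'
from h import *
from scipy.optimize import least_squares
T=np.load("top0.npz");S=np.load("scene0.npz")
def model(v):
    x,y,a,q,tb=v
    P=lambda p:W(x,y,a,p)
    c=[P([.09,.16,.026]),P([.09,-.16,.026]),P([-.09,-.16,.026]),P([-.09,.16,.026])]
    post=P(dl(q,.04,.066)); tab=P(dl(tb,.0645,.036)); ptr=P(dl(q,.055,.038))
    lever=P([.06,.005-.05*np.sin(.45),.081]); lk=P([-.012,-.055,.067])
    t=[*c,post,tab,ptr,lever,lk]; s=[c[1],c[2],c[0],post,tab,lever]
    return t,s
ut=(np.array([(42,130),(682,40),(752,400),(82,500),(540,324),(662,163),(518,355),(408,110),(521,260)])+.5)/4.5-.5+[200,180]
us=(np.array([(293,535),(28,408),(592,228),(206,270),(218,443),(404,270)])+.5)/4.2-.5+[130,150]
f=lambda v:np.concatenate([(proj(T,model(v)[0])-ut).ravel(),(proj(S,model(v)[1])-us).ravel()])
r=least_squares(f,[.55,.135,0,-2.6,.7],loss="soft_l1")
print(r.x); print(f(r.x).reshape(-1,2).round(1))
rt=least_squares(lambda v:f(v)[:18],r.x);print(rt.x, rt.cost)
x,y,a=r.x[:3]
for n,p in dict(dial=[-.012,-.085,.038],post=dl(r.x[3],.04,.066),lock=[-.012,-.055,.056],lev=[.06,.005-.0217,.081],tabmark=dl(r.x[4],.058,.036)).items(): print(n,W(x,y,a,p).round(4))
E
```

```text
[ 0.55427671  0.13587401  0.04818219 -2.43152459  0.91552819]
[[-1.9 -0.7]
 [ 0.1 -2. ]
 [ 2.1 -0.1]
 [-0.5  1.3]
 [ 0.2 -0.7]
 [ 0.6 -1. ]
 [-0.4  0.1]
 [ 0.9 -0.5]
 [-0.2 -1. ]
 [-0.5 -2.3]
 [-3.2 -2. ]
 [ 1.3 -2.7]
 [-0.7  0. ]
 [-0.2 -1.8]
 [-0.5 -1.2]]
[ 0.5535879   0.13622587  0.04061475 -2.4386253   0.90550565] 7.285308244381931
dial [0.5464 0.0504 0.038 ]
post [0.5148 0.075  0.066 ]
lock [0.5449 0.0804 0.056 ]
lev [0.615  0.1221 0.081 ]
tabmark [0.5839 0.0062 0.036 ]
```

```bash
cat >> h.py <<'E'
from scipy.spatial.transform import Rotation as Rn
WX,WY,WA=.5540,.1360,.046
def row(st,p,th,local=True):
    """row (turn deg, shift mm) to put TCP at p (local warmer frame, m), tool x at local yaw th, pointing down"""
    if local: p=W(WX,WY,WA,p); th=th+WA
    R=Rn.from_quat(st["tool_rot"]); X=np.array([np.cos(th),np.sin(th),0]);Z=np.array([0,0,-1.])
    G=Rn.from_matrix(np.c_[X,np.cross(Z,X),Z])
    return np.r_[np.degrees((R.inv()*G).as_rotvec()),R.inv().apply(np.array(p)-st["tcp_pos"])*1e3].round(1)
E
python3 - <<'E'
from h import *
from station import readout,manip
print([n for n in dir(manip) if n[0]!='_'])
st=readout.sense(); print(row(st,[-.010,-.085,.20],0))
E
```

```text
['PlanningError', 'tip_extent']
[-1.000e-01 -0.000e+00  1.600e+01  5.353e+02 -4.974e+02  2.990e+01]
```

move_arm(rows=[[0,0,2,30,-28,2,1],[0,0,4,60,-56,4,1],[0,0,6,90,-84,6,1],[0,0,8,118,-110,8,1],[0,0,10,147,-137,10,1],[0,0,12,176,-164,12,1],[0,0,14,205,-191,14,1],[0,0,16,234,-218,16,1],[0,0,16,263,-245,16,1],[0,0,16,292,-272,16,1],[0,0,16,321,-299,16,1],[0,0,16,350,-326,16,1]])

```text
t: 1.1
tcp_pos: [0.4275, -0.1697, 0.2135]
tool_rot: [1.0, 0.023, -0.0, -0.0]
force: [0.5, 0.3, -0.7]
finger_gap: 0.002
gripper_force: 0.0
```

move_arm(rows=[[0,0,0,29,-27,1,1],[0,0,0,58,-54,2,1],[0,0,0,87,-81,4,1],[0,0,0,116,-108,6,1],[0,0,0,145,-135,8,1],[0,0,0,174,-162,10,1],[0,0,0,174,-162,10,1],[0,0,0,174,-162,10,1],[0,0,0,174,-162,10,1],[0,0,0,174,-162,10,1]])

```text
t: 1.93
tcp_pos: [0.5923, -0.0027, 0.2033]
tool_rot: [1.0, 0.022, -0.001, -0.0]
force: [0.1, -0.5, -0.1]
finger_gap: -0.003
gripper_force: 0.0
```

Run:
```python
from h import *
from station import readout,imaging
st=readout.sense(); print(st,row(st,[-.010,-.085,.14],0))
s=imaging.snapshot("wrist"); cv2.imwrite("pics/w1.png",cv2.resize(s["img"][:,:,::-1],(800,600),interpolation=cv2.INTER_CUBIC)); np.savez("w1.npz",**s)
print(s["fovy"],-cam(s)[1].T@cam(s)[2])
```

```text
{'t': 1.9333, 'q': array([-1.92879842e-01,  5.15178878e-01,  1.54284487e+00, -3.89107301e-04,
        1.08532708e+00,  1.33361612e+00]), 'qd': array([-0.01461564, -0.01015678, -0.00025117,  0.0020892 , -0.0028562 ,
        0.00049558]), 'tau': array([ 5.54146338e-01, -4.19445598e+01, -1.64912224e+01,  2.52541434e-02,
       -6.39313599e-03, -1.81732790e-03]), 'tcp_pos': array([ 0.59234517, -0.00269706,  0.20327289]), 'tool_rot': array([ 9.99752275e-01,  2.22392768e-02, -8.95542867e-04, -1.95438478e-05]), 'force': array([ 0.06887667, -0.48710629, -0.06966227]), 'ft_torque': array([-0.0014279 ,  0.01983211,  0.01440727]), 'gripper_force': 0.0, 'finger_gap': -0.0028961035887723496} [ -0.    0.1  -0.1 -41.9 -55.2  63.4]
61.090189164781805 [0.65946233 0.00185843 0.34742197]
```

View pics/w1.png

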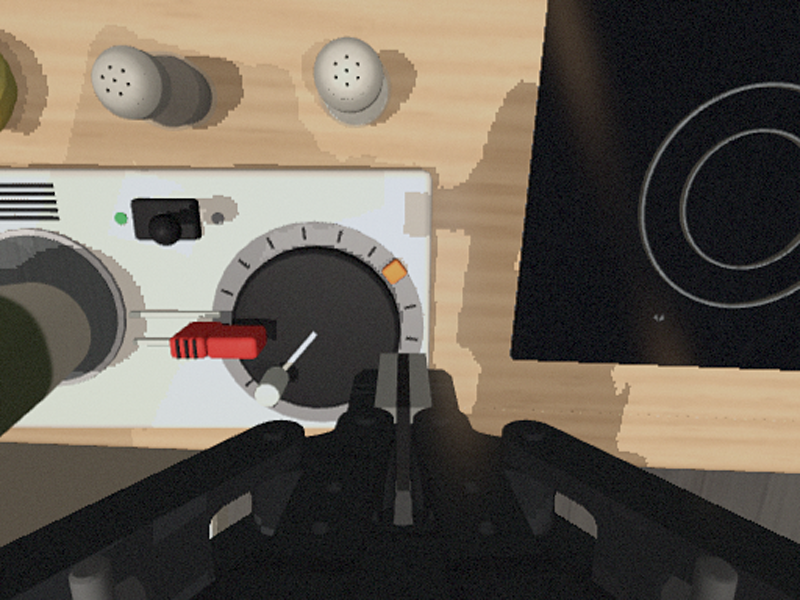

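The wrist view is clear: post top (267,395), dial centre about (315,330), tab (395,271), bar end (266,341), lever tip (165,228) and slab corner (431,170). I'll refine the fit with these.

Run:
```python
from h import *
from scipy.optimize import least_squares
T=np.load("w1.npz")
def model(v):
    x,y,a,q,tb=v
    P=lambda p:W(x,y,a,p)
    return [P(dl(q,.04,.066)),P([-.012,-.085,.038]),P(dl(tb,.0645,.036)),P([.06,.005-.0217,.082]),P([-.012,-.055,.067]),P([.09,0,.026])]
ut=np.array([(267,395),(315.5,330),(395,271),(165,228),(266,341),(250,168)])*.64
def f(v):
    e=proj(T,model(v)[:5])-ut[:5]; e=e.ravel()
    A,B=proj(T,[W(v[0],v[1],v[2],[.09,.05,.026]),W(v[0],v[1],v[2],[.09,-.14,.026])])
    L=[(np.interp(u,sorted([A[0],B[0]]),[A[1],B[1]] if A[0]<B[0] else [B[1],A[1]])-v_) for u,v_ in ((120*.64,168*.64),(400*.64,169*.64))]
    return np.r_[e,L]
r=least_squares(f,[.554,.136,.046,-2.4,.9],loss="soft_l1")
print(r.x,f(r.x).round(1))
```

```text
[ 0.55599193  0.13862212  0.04293727 -2.44001841  0.9147432 ] [ 0.5 -0.7  0.2  0.6  0.1 -0.1  0.3  0.4 -6.   4.  -0.7 -0.9]
```

```bash
sed -i 's/^WX,WY,WA=.*/WX,WY,WA=.5555,.1380,.044/' h.py
python3 - <<'E'
from h import *
from station import readout
st=readout.sense()
for p in ([-.010,-.086,.13],[-.010,-.086,.074],[-.010,-.029,.074]): print(row(st,p,0))
E
```

```text
[ -0.    0.1  -0.  -40.6 -56.4  73.5]
[-0.000e+00  1.000e-01 -0.000e+00 -4.060e+01 -5.640e+01  1.295e+02]
[-0.000e+00  1.000e-01 -0.000e+00 -4.060e+01 -1.134e+02  1.295e+02]
```

move_arm(rows=[[0,0,0,-14,-19,20,1],[0,0,0,-28,-38,45,1],[0,0,0,-40.6,-56.4,73,1],[0,0,0,-40.6,-56.4,73,1],[0,0,0,-40.6,-56.4,95,1],[0,0,0,-40.6,-56.4,110,1],[0,0,0,-40.6,-56.4,120,1],[0,0,0,-40.6,-56.4,125,1],[0,0,0,-40.6,-56.4,129,1],[0,0,0,-40.6,-56.4,129,1]])

```text
t: 2.82
tcp_pos: [0.5505, 0.052, 0.0745]
tool_rot: [1.0, 0.022, -0.0, -0.0]
force: [-0.9, 1.2, 0.2]
finger_gap: -0.004
gripper_force: 0.0
```

move_arm(rows=[[0,0,0,0,-6,0,1],[0,0,0,0,-12,0,1],[0,0,0,0,-18,0,1],[0,0,0,0,-23,0,1],[0,0,0,0,-28,0,1],[0,0,0,0,-33,0,1],[0,0,0,0,-38,0,1],[0,0,0,0,-43,0,1],[0,0,0,0,-47,0,1],[0,0,0,0,-50,0,1],[0,0,0,0,-52,0,1],[0,0,0,0,-52,0,1]])

```text
t: 3.82
tcp_pos: [0.548, 0.1049, 0.0746]
tool_rot: [1.0, 0.023, -0.0, -0.0]
force: [-1.0, 0.6, 0.1]
finger_gap: -0.002
gripper_force: 0.0
```

move_arm(rows=[[0,0,0,0,-2,0,1],[0,0,0,0,-4,0,1],[0,0,0,0,-5,0,1],[0,0,0,0,-5,0,1]])

```text
t: 4.15
tcp_pos: [0.5479, 0.1096, 0.0746]
tool_rot: [1.0, 0.023, 0.0, -0.0]
force: [-0.2, -0.5, 0.6]
finger_gap: -0.001
gripper_force: 0.0
```

Run:
```python
from h import *
from station import readout,imaging
st=readout.sense(); print(st["force"])
s=imaging.snapshot("wrist"); cv2.imwrite("pics/w2.png",cv2.resize(s["img"][:,:,::-1],(800,600),interpolation=cv2.INTER_CUBIC)); np.savez("w2.npz",**s)
```

```text
[-0.15391307 -0.46395918  0.59622338]
```

View pics/w2.png

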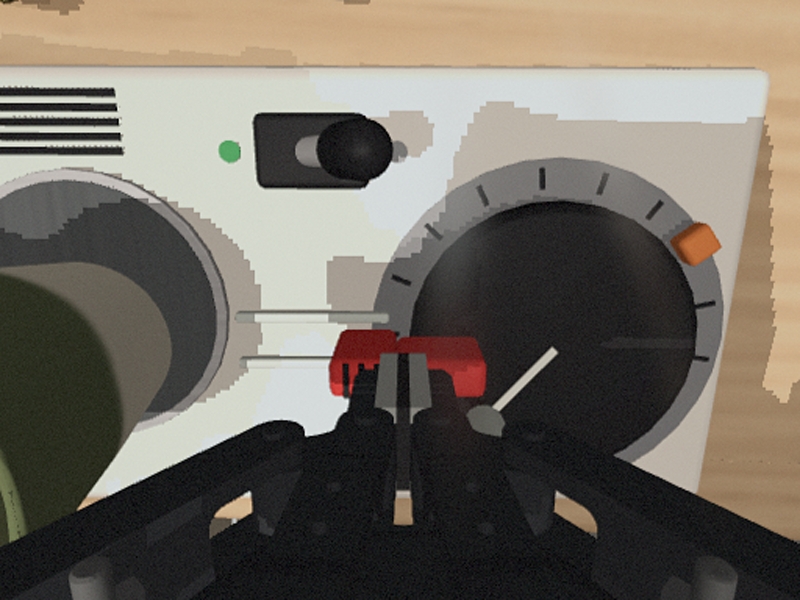

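The bar end is at (486,370), still overlapping the dial, so it hasn't moved. The fingertips at (403,360) appear to be over the bar or on its near side. I'll check with depth.

Run:
```python
from h import *
from station import readout
st=readout.sense()
s=np.load("w2.npz"); K,R,t=cam(s)
def loc(P):
    c,s_=np.cos(WA),np.sin(WA); d=P-[WX,WY,0]; return (np.array([c*d[0]+s_*d[1],-s_*d[0]+c*d[1],P[2]])*1e3).round(1)
print("tcp",loc(st["tcp_pos"]))
for n,p in dict(tipfar=(390,358),tipR=(418,358),padface=(388,390),padR=(418,400),fing=(362,390),barR_top=(470,352),barR_low=(470,385),barL=(360,345),barLlow=(345,385),dialc=(600,300),slab=(700,90),lever=(355,150),tab=(695,245),post=(487,418)).items():
    u,v=np.array(p)*.64; z=s["z_map"][int(v),int(u)]
    P=R.T@(np.linalg.solve(K,[u,v,1])*z-t); print(n,z,loc(P))
```

```text
tcp [ -8.9 -28.1  74.6]
tipfar 0.14453205 [  2.7 -22.7  84.2]
tipR 0.14414902 [  2.8 -30.7  84.5]
padface 0.12521231 [  2.5 -22.7 104.2]
padR 0.118507326 [  3.2 -29.9 111. ]
fing 0.13504264 [ -1.9 -15.5  95.3]
barR_top 0.17109835 [ -5.5 -49.   58.8]
barR_low 0.16543312 [-13.8 -48.2  67. ]
barL 0.17760637 [ -5.7 -11.4  52.2]
barLlow 0.16489741 [-13.6  -7.6  67.5]
dialc 0.18712462 [  7.1 -98.9  38.8]
slab 0.17994897 [  80.9 -131.3   26.1]
lever 0.12510075 [ 59.5 -14.4  88.9]
tab 0.18318897 [  27.4 -131.5   37.3]
post 0.18811628 [-35.4 -57.6  49.3]
```

Run:
```python
from h import *
for n in("w1","w2"):
    s=np.load(n+".npz"); K,R,t=cam(s); print(n,-R.T@t)
    for v in range(219,240,2):
        u=250; z=s["z_map"][v,u]; P=R.T@(np.linalg.solve(K,[u,v,1])*z-t); print(v,round(float(z),4),(P*1e3).round(1))
s=np.load("w2.npz");print(proj(s,[[.559,.1096,.0496],[.537,.1096,.0496],[.559,.1096,.08]])/.64)
```

```text
w1 [0.65946233 0.00185843 0.34742197]
219 0.3282 [542.6   4.7  39.1]
221 0.3305 [539.8   4.7  37.4]
223 0.3314 [537.6   4.6  37.1]
225 0.3302 [536.1   4.5  38.8]
227 0.1465 [603.8   3.  210.7]
229 0.1446 [603.7   2.9 212.8]
231 0.1416 [604.    2.9 215.8]
233 0.1389 [604.3   2.8 218.5]
235 0.1382 [603.7   2.8 219.4]
237 0.1358 [603.9   2.7 221.8]
239 0.1342 [603.7   2.7 223.5]
w2 [0.61470792 0.1142455  0.21887232]
219 0.1804 [550.8 115.8  49.3]
221 0.1787 [550.3 115.7  51.2]
223 0.1737 [551.1 115.6  56.1]
225 0.1733 [550.2 115.6  56.7]
227 0.1472 [559.1 115.3  81.5]
229 0.1435 [559.6 115.3  85.2]
231 0.1411 [559.7 115.2  87.6]
233 0.1407 [559.  115.2  88.1]
235 0.1379 [559.3 115.1  91. ]
237 0.1347 [559.8 115.   94.2]
239 0.1332 [559.6 115.   95.8]
[[409.14797909 321.2742867 ]
 [406.10579591 379.08997598]
 [410.28745819 353.90244491]]
```

Depth shows the actual fingertips about 7 mm above the reported TCP instead of 25 mm below it, so they passed over the bar. Everything still stands as it was. I'll go back, lower by 33 mm in two steps and push again.

move_arm(rows=[[0,0,0,0,20,0,1],[0,0,0,0,40,0,1],[0,0,0,0,58,0,1],[0,0,0,0,58,0,1],[0,0,0,0,58,8,1],[0,0,0,0,58,16,1],[0,0,0,0,58,22,1],[0,0,0,0,58,26,1],[0,0,0,0,58,29,1],[0,0,0,0,58,31,1],[0,0,0,0,58,32,1],[0,0,0,0,58,32,1]])

```text
t: 5.2
tcp_pos: [0.5504, 0.0519, 0.0424]
tool_rot: [1.0, 0.023, -0.0, -0.0]
force: [-0.4, -0.1, 0.0]
finger_gap: -0.004
gripper_force: 0.0
```

move_arm(rows=[[0,0,0,0,-6,0,1],[0,0,0,0,-12,0,1],[0,0,0,0,-18,0,1],[0,0,0,0,-23,0,1],[0,0,0,0,-28,0,1],[0,0,0,0,-33,0,1]])

```text
t: 5.7
tcp_pos: [0.5492, 0.0851, 0.0429]
tool_rot: [1.0, 0.023, 0.0, 0.0]
force: [0.0, -1.2, 1.8]
finger_gap: -0.001
gripper_force: 0.9
```

Contact: the bar is moving now (finger pad force and −y force). I'll continue to the stop.

move_arm(rows=[[0,0,0,0,-5,0,1],[0,0,0,0,-10,0,1],[0,0,0,0,-14,0,1],[0,0,0,0,-18,0,1],[0,0,0,0,-21,0,1],[0,0,0,0,-23,0,1]])

```text
t: 6.2
tcp_pos: [0.5481, 0.108, 0.0427]
tool_rot: [1.0, 0.023, 0.0, -0.0]
force: [0.7, -1.0, 1.1]
finger_gap: -0.002
gripper_force: 0.8
```

move_arm(rows=[[0,0,0,0,-1,0,1],[0,0,0,0,-2,0,1],[0,0,0,0,-3,0,1],[0,0,0,0,-3,0,1]])

```text
t: 6.53
tcp_pos: [0.5481, 0.1088, 0.0427]
tool_rot: [1.0, 0.023, 0.0, 0.001]
force: [0.4, -8.4, 1.2]
finger_gap: 0.002
gripper_force: 4.1
```

move_arm(rows=[[0,0,0,0,4,0,1],[0,0,0,0,9,0,1],[0,0,0,0,12,-20,1],[0,0,0,0,12,-50,0.6],[0,0,0,0,12,-70,0.6],[0,0,-7,0,12,-70,0.6],[0,0,-14,0,12,-70,0.6],[0,0,-21,0,12,-70,0.6],[0,0,-28,0,12,-70,0.6],[0,0,-35,0,12,-70,0.6],[0,0,-42,0,12,-70,0.6],[0,0,-49,0,12,-70,0.6]])

```text
t: 7.53
tcp_pos: [0.5477, 0.0988, 0.1123]
tool_rot: [0.899, 0.438, -0.0, -0.001]
force: [-0.2, 0.3, 0.4]
finger_gap: 0.402
gripper_force: 0.0
```

move_arm(rows=[[0,0,-7,0,0,0,0.6],[0,0,-14,0,0,0,0.6],[0,0,-21,0,0,0,0.6],[0,0,-28,0,0,0,0.6],[0,0,-35,0,0,0,0.6],[0,0,-42,0,0,0,0.6],[0,0,-49,0,0,0,0.6],[0,0,-56,0,0,0,0.6],[0,0,-63,0,0,0,0.6],[0,0,-70,0,0,0,0.6],[0,0,-77,0,0,0,0.6],[0,0,-84,0,0,0,0.6]])

```text
t: 8.53
tcp_pos: [0.5477, 0.0987, 0.1122]
tool_rot: [0.375, 0.927, 0.0, -0.001]
force: [1.3, 1.1, -0.3]
finger_gap: 0.4
gripper_force: 0.0
```

Run:
```python
from h import *
from station import readout,imaging
st=readout.sense(); print(st["q"],st["tcp_pos"],st["finger_gap"])
print(row(st,dl(-2.44,.04,.12),2.44),row(st,dl(-2.44,.04,.045),2.44))
s=imaging.snapshot("wrist"); cv2.imwrite("pics/w3.png",cv2.resize(s["img"][:,:,::-1],(800,600),interpolation=cv2.INTER_CUBIC)); np.savez("w3.npz",**s)
print(proj(s,[W(WX,WY,WA,dl(-2.44,.04,.066)),W(WX,WY,WA,dl(-2.44,0,.038)),W(WX,WY,WA,[-.012,-.015,.067])])/.64)
```

```text
[-2.28715370e-02  6.02112859e-01  1.70764903e+00  1.03276200e-03
  8.33373046e-01 -8.25155706e-01] [0.54765753 0.09872926 0.11223719] 0.4000291430216877
[ -0.   -0.1  -6.4   7.9 -37.9  -7.7] [ -0.   -0.1  -6.4   7.8 -37.9  67.3]
[[301.08601907 312.45425671]
 [326.56360791 376.48890113]
 [435.83825555 285.71763829]]
```

View pics/w3.png

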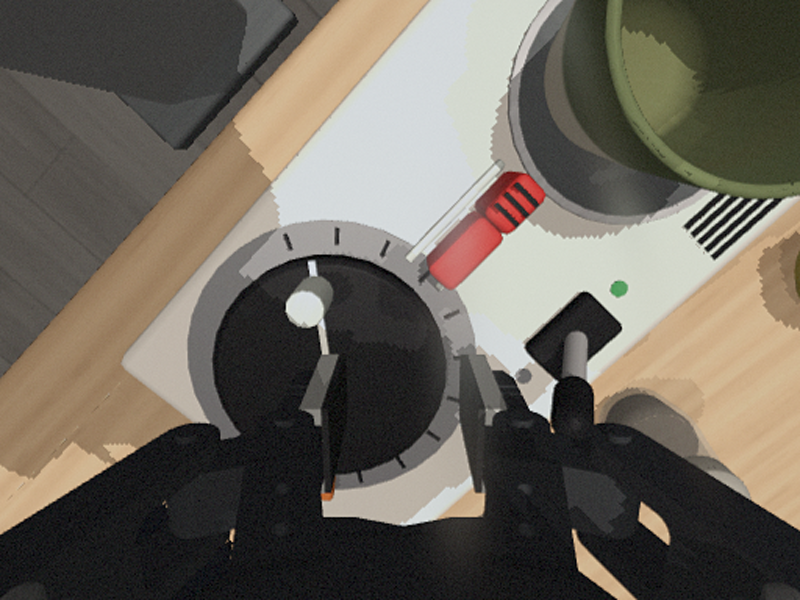

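The bar is open (its end at about (440,275)) and the post at (306,306) is where the model predicts it. Now I'll move over the post, lower and grip lightly.

move_arm(rows=[[0,0,-3,4,-19,0,0.6],[0,0,-6.4,7.8,-37.9,0,0.6],[0,0,-6.4,7.8,-37.9,0,0.6],[0,0,-6.4,7.8,-37.9,15,0.6],[0,0,-6.4,7.8,-37.9,30,0.6],[0,0,-6.4,7.8,-37.9,45,0.6],[0,0,-6.4,7.8,-37.9,55,0.6],[0,0,-6.4,7.8,-37.9,62,0.6],[0,0,-6.4,7.8,-37.9,67,0.6],[0,0,-6.4,7.8,-37.9,67,0.6]])

```text
t: 9.42
tcp_pos: [0.516, 0.0771, 0.0448]
tool_rot: [0.326, 0.945, -0.0, -0.001]
force: [-0.4, -0.0, -0.2]
finger_gap: 0.397
gripper_force: 0.0
```

move_arm(rows=[[0,0,0,0,0,0,0.72],[0,0,0,0,0,0,0.78],[0,0,0,0,0,0,0.8],[0,0,0,0,0,0,0.82],[0,0,0,0,0,0,0.84],[0,0,0,0,0,0,0.84]], squeeze=20)

```text
t: 9.92
tcp_pos: [0.5164, 0.0768, 0.0461]
tool_rot: [0.325, 0.946, -0.0, 0.0]
force: [-1.9, -1.3, 4.0]
finger_gap: 0.178
gripper_force: 20.5
```

Run:
```python
from h import *
from station import readout,imaging
st=readout.sense(); print(st["tcp_pos"],st["finger_gap"],st["force"])
import cv2
s=imaging.snapshot("wrist"); cv2.imwrite("pics/w4.png",cv2.resize(s["img"][:,:,::-1],(800,600),interpolation=cv2.INTER_CUBIC)); np.savez("w4.npz",**s)
```

```text
[0.5163577  0.07681607 0.04614065] 0.17815729469027192 [-1.9446532  -1.27474333  4.03429842]
```

View pics/w4.png

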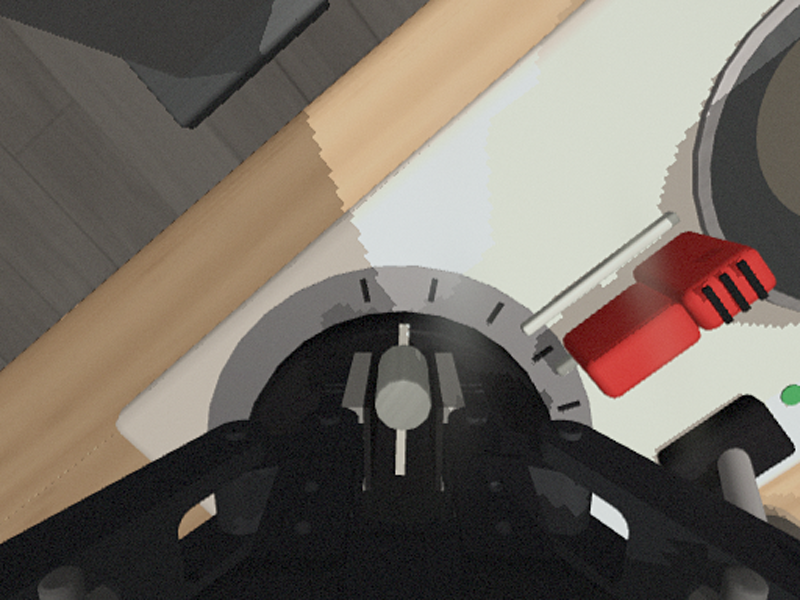

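The post (403,400) is held between the pads, and the bar is open at (640,330). Before turning, I'll check the gripper body's real height over the lever and compute the arc.

Run:
```python
from h import *
from station import readout
st=readout.sense()
for n,z0 in (("w3",.1122),("w4",.046)):
    s=np.load(n+".npz"); K,R,t=cam(s)
    for p in [(400,540),(400,580),(250,500),(220,440),(80,580),(570,395)]:
        u,v=np.array(p)*.64; z=s["z_map"][int(v),int(u)]; P=R.T@(np.linalg.solve(K,[u,v,1])*z-t)
        print(n,p,round(float(z),3),"dz over TCP",((P[2]-z0)*1e3).round(1))
# arc: from current pose rotate about dial axis by -b (cw), rows in tool frame
ax=W(WX,WY,WA,[-.012,-.085,0]); R0=Rn.from_quat(st["tool_rot"]); d=st["tcp_pos"]-ax; d[2]=0
print("radius",np.hypot(*d[:2]),"local angle q",-(np.arctan2(d[1],d[0])-WA))
c=R0.inv().apply(-d)*1e3; print("axis in tool frame",c.round(1))
```

```text
w3 (400, 540) 0.076 dz over TCP 80.8
w3 (400, 580) 0.069 dz over TCP 88.2
w3 (250, 500) 0.076 dz over TCP 79.3
w3 (220, 440) 0.102 dz over TCP 53.2
w3 (80, 580) 0.075 dz over TCP 82.7
w3 (570, 395) 0.196 dz over TCP -34.6
w4 (400, 540) 0.076 dz over TCP 80.8
w4 (400, 580) 0.069 dz over TCP 88.0
w4 (250, 500) 0.101 dz over TCP 57.6
w4 (220, 440) 0.102 dz over TCP 54.0
w4 (80, 580) 0.069 dz over TCP 87.9
w4 (570, 395) 0.179 dz over TCP -19.4
radius 0.03923594459828441 local angle q -2.431634856374845
axis in tool frame [-39.2  -0.1   0. ]
```

move_arm(rows=[[0,0,6,-0.2,4.1,0,0.84],[0,0,12,-0.9,8.2,0,0.84],[0,0,18,-1.9,12.1,0,0.84],[0,0,24,-3.4,15.9,0,0.84],[0,0,30,-5.3,19.6,0,0.84],[0,0,36,-7.5,23.0,0,0.84],[0,0,42,-10.1,26.2,0,0.84],[0,0,48,-13.0,29.1,0,0.84],[0,0,54,-16.2,31.7,0,0.84],[0,0,60,-19.6,33.9,0,0.84],[0,0,66,-23.3,35.8,0,0.84],[0,0,72,-27.1,37.3,0,0.84]])

```text
t: 10.97
tcp_pos: [0.5603, 0.0883, 0.0461]
tool_rot: [0.82, 0.572, -0.001, 0.001]
force: [-3.2, -6.5, 5.6]
finger_gap: 0.177
gripper_force: 20.7
```

move_arm(rows=[[0,0,6,-0.2,4.1,0,0.84],[0,0,12,-0.9,8.2,0,0.84],[0,0,18,-1.9,12.1,0,0.84],[0,0,24,-3.4,15.9,0,0.84],[0,0,30,-5.3,19.6,0,0.84],[0,0,36,-7.5,23.0,0,0.84],[0,0,42,-10.1,26.2,0,0.84],[0,0,48,-13.0,29.1,0,0.84],[0,0,54,-16.2,31.7,0,0.84],[0,0,60,-19.6,33.9,0,0.84],[0,0,66,-23.3,35.8,0,0.84],[0,0,72,-27.1,37.3,0,0.84]])

```text
t: 11.97
tcp_pos: [0.5852, 0.0509, 0.0461]
tool_rot: [1.0, -0.019, -0.001, 0.0]
force: [-3.0, -2.0, 5.8]
finger_gap: 0.178
gripper_force: 20.8
```

Run:
```python
from h import *
from station import readout
st=readout.sense()
ax=W(WX,WY,WA,[-.012,-.085,0]); d=st["tcp_pos"]-ax; X=Rn.from_quat(st["tool_rot"]).apply([1,0,0])
print(st["q"],st["force"],"radius",np.hypot(*d[:2]),"q",-(np.arctan2(d[1],d[0])-WA),"toolq",-(np.arctan2(X[1],X[0])-WA))
```

```text
[-1.02827362e-01  7.37307096e-01  1.65768833e+00 -1.31278060e-03
  7.49112462e-01  1.50760597e+00] [-2.96168916 -2.02458316  5.81132939] radius 0.037934873079323236 q 0.08660384535880425 toolq 0.08267547293213717
```

move_arm(rows=[[0,0,6,-0.2,4.1,0,0.84],[0,0,12,-0.9,8.2,0,0.84],[0,0,18,-1.9,12.1,0,0.84],[0,0,24,-3.4,15.9,0,0.84],[0,0,30,-5.3,19.6,0,0.84],[0,0,36,-7.5,23.0,0,0.84],[0,0,40,-9.2,25.2,0,0.84],[0,0,44,-11,27.2,0,0.84],[0,0,47,-12.5,28.7,0,0.84],[0,0,47,-12.5,28.7,0,0.84]])

```text
t: 12.8
tcp_pos: [0.572, 0.0229, 0.0461]
tool_rot: [0.91, -0.415, -0.001, 0.0]
force: [-3.3, -1.5, 5.0]
finger_gap: 0.183
gripper_force: 20.8
```

Run:
```python
from h import *
from station import readout,imaging
st=readout.sense()
ax=W(WX,WY,WA,[-.012,-.085,0]); d=st["tcp_pos"]-ax; X=Rn.from_quat(st["tool_rot"]).apply([1,0,0])
print(st["q"],st["force"],"radius",np.hypot(*d[:2]),"q",-(np.arctan2(d[1],d[0])-WA),"toolq",-(np.arctan2(X[1],X[0])-WA))
s=imaging.snapshot("wrist"); cv2.imwrite("pics/w5.png",cv2.resize(s["img"][:,:,::-1],(800,600),interpolation=cv2.INTER_CUBIC)); np.savez("w5.npz",**s)
```

```text
[-1.54879267e-01  7.24825118e-01  1.69765181e+00 -8.38040690e-04
  7.20480736e-01  2.27287969e+00] [-3.2998767  -1.47254109  4.95835749] radius 0.03863773898766902 q 0.9199990762045965 toolq 0.9003329174286892
```

View pics/w5.png

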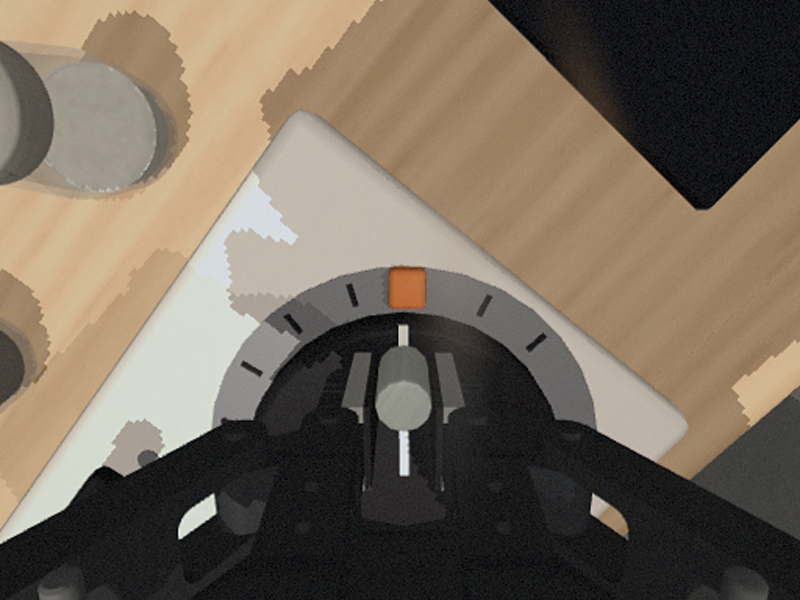

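The pointer (403) stands at the tab (centre 407), about 1 mm off. I'll release and rise.

move_arm(rows=[[0,0,0,0,0,0,0.8],[0,0,0,0,0,0,0.75],[0,0,0,0,0,0,0.68],[0,0,0,0,0,0,0.6],[0,0,0,0,0,0,0.6],[0,0,0,0,0,-15,0.6],[0,0,0,0,0,-40,0.6],[0,0,0,0,0,-70,0.6],[0,0,0,0,0,-85,0.6],[0,0,0,0,0,-85,1],[0,0,0,0,0,-85,1]])

```text
t: 13.77
tcp_pos: [0.5734, 0.0232, 0.1312]
tool_rot: [0.91, -0.415, 0.001, -0.0]
force: [-0.0, -0.1, -0.1]
finger_gap: 0.126
gripper_force: 0.0
```

Run:
```python
from h import *
from station import readout,imaging
st=readout.sense(); print(st["force"],st["tcp_pos"])
print(row(st,[.062,-.055,.13],0),row(st,[.062,-.055,.058],0))
s=imaging.snapshot("wrist"); cv2.imwrite("pics/w6.png",cv2.resize(s["img"][:,:,::-1],(800,600),interpolation=cv2.INTER_CUBIC)); np.savez("w6.npz",**s)
```

```text
[-0.00818123 -0.14890957 -0.1336005 ] [0.57339755 0.02318202 0.13123885]
[ -0.   -0.1 -51.5 -16.7 -76.1   1.3] [ -0.   -0.1 -51.5 -16.9 -76.   73.3]
```

View pics/w6.png

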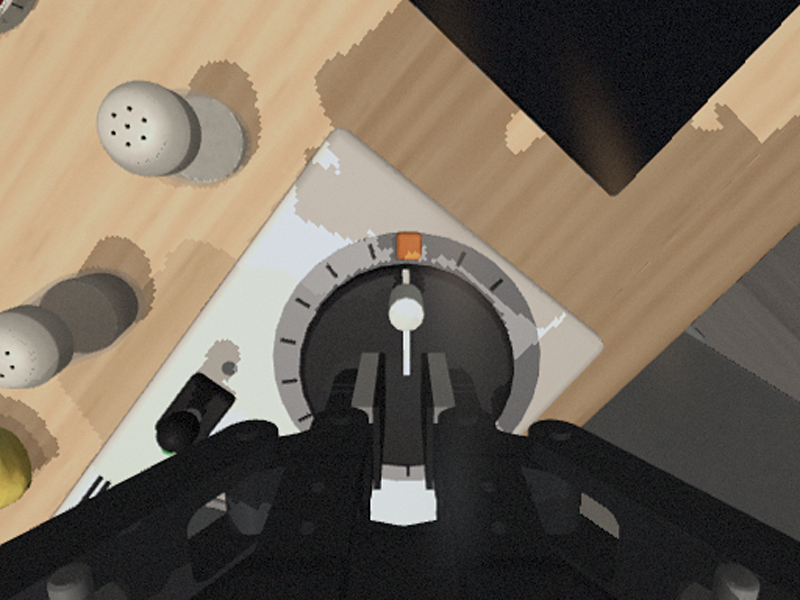

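Run:
```python
from h import *
s=np.load("w6.npz")
for p in ([.06,-.0167,.081],[.06,.0267,.081],[.06,.005,.036]): print((proj(s,[W(WX,WY,WA,p)])/.64).round(0))
```

```text
[[177. 430.]]
[[125. 498.]]
[[192. 414.]]
```

The lever is still off: its tip is at (175,432), where the model puts it. The pointer at (405,270) lines up with the tab at (409,245). Moving to the right of the lever.

move_arm(rows=[[0,0,-7,-2,-10,0,1],[0,0,-14,-4,-20,0,1],[0,0,-21,-7,-31,0,1],[0,0,-28,-9,-41,0,1],[0,0,-35,-11,-52,0,1],[0,0,-42,-14,-62,0,1],[0,0,-49,-16.8,-76,0,1],[0,0,-51.5,-16.8,-76,0,1],[0,0,-51.5,-16.8,-76,25,1],[0,0,-51.5,-16.8,-76,50,1],[0,0,-51.5,-16.8,-76,73,1],[0,0,-51.5,-16.8,-76,73,1]])

```text
t: 14.82
tcp_pos: [0.6141, 0.0859, 0.0511]
tool_rot: [1.0, 0.022, -0.007, -0.0]
force: [-1.7, 0.3, -0.4]
finger_gap: 0.006
gripper_force: 0.0
```

move_arm(rows=[[0,0,0,0,-6,0,1],[0,0,0,0,-12,0,1],[0,0,0,0,-18,0,1],[0,0,0,0,-23,0,1],[0,0,0,0,-28,0,1],[0,0,0,0,-33,0,1],[0,0,0,0,-38,0,1],[0,0,0,0,-43,0,1],[0,0,0,0,-48,0,1],[0,0,0,0,-52,0,1],[0,0,0,0,-55,0,1],[0,0,0,0,-55,0,1]])

```text
t: 15.82
tcp_pos: [0.6168, 0.1403, 0.0574]
tool_rot: [1.0, 0.023, -0.0, 0.001]
force: [0.9, -3.9, 0.7]
finger_gap: -0.001
gripper_force: 1.9
```

move_arm(rows=[[0,0,0,0,-1,0,1],[0,0,0,0,-2.5,0,1],[0,0,0,0,-4,0,1],[0,0,0,0,-4,0,1]])

```text
t: 16.15
tcp_pos: [0.6168, 0.141, 0.0573]
tool_rot: [1.0, 0.023, -0.0, 0.003]
force: [0.7, -13.4, 0.4]
finger_gap: -0.003
gripper_force: 6.2
```

The lever is at its stop. I'll back off and rise.

move_arm(rows=[[0,0,0,0,-4,0,1],[0,0,0,0,-4,0,1],[0,0,0,0,3,0,1],[0,0,0,0,12,0,1],[0,0,0,0,20,0,1],[0,0,0,0,25,-20,1],[0,0,0,0,30,-50,1],[0,0,0,0,40,-80,1],[0,0,0,0,50,-110,1],[0,0,0,0,50,-130,1],[0,0,0,0,50,-130,1]])

```text
t: 17.07
tcp_pos: [0.6219, 0.0947, 0.1928]
tool_rot: [1.0, 0.022, 0.005, -0.0]
force: [0.8, -0.7, 0.6]
finger_gap: -0.002
gripper_force: 0.0
```

Run:
```python
from h import *
from station import readout,imaging
st=readout.sense(); print(st["force"],st["tcp_pos"])
s=imaging.snapshot("wrist"); cv2.imwrite("pics/w7.png",cv2.resize(s["img"][:,:,::-1],(800,600),interpolation=cv2.INTER_CUBIC))
for p in ([.06,-.0167,.081],[.06,.0267,.081],dl(.915,.058,.036),dl(.915,.055,.038),[-.012,-.015,.067]): print((proj(s,[W(WX,WY,WA,p)])/.64).round(0))
```

```text
[ 0.8466079  -0.69215533  0.57934117] [0.62193609 0.094685   0.19282158]
[[350. 300.]]
[[267. 300.]]
[[541. 337.]]
[[538. 341.]]
[[353. 412.]]
```

View pics/w7.png

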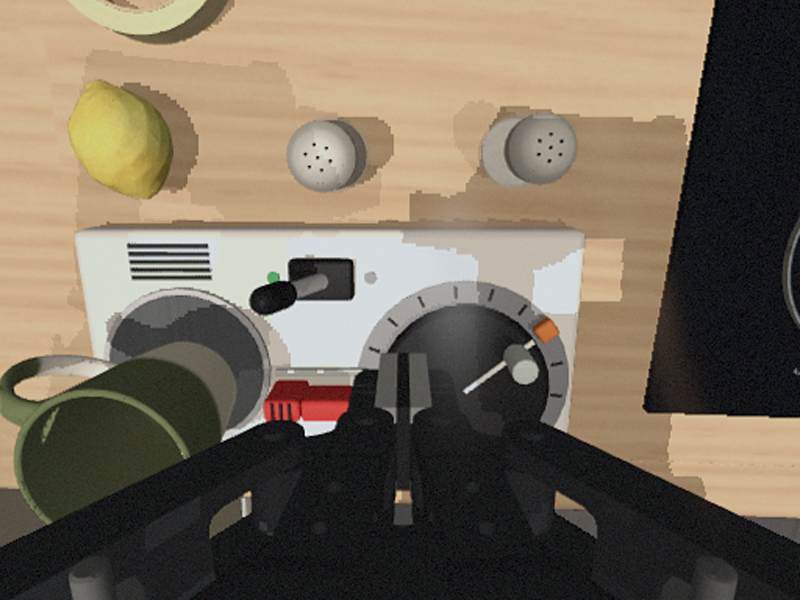

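The lever is fully left (tip (265,298), predicted (267,300)). The pointer is at the tab (538,340), the bar is open to about (350,405), and the mug, shakers and lemon look undisturbed. Handing in.

```bash
python3 -c "
from station import order
print(order.sign_off())"
```

```text
the job is handed in; nothing more can be done
None
```

I slid the lock bar fully open, turned the dial to within about 1 mm of the orange tab, then pushed the power lever to its left stop and handed the job in at about 17 s. The last picture showed the mug, tab, shakers and lemon undisturbed, but the sign-off returned no verdict.

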